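Draw a housing shut with a turnbuckle tie rod

TASK

Lift the turnbuckle tie rod out of the blue tray and lay it across the closing jig, a shank in each fork and the square heads outside the orange buffers. Then turn its middle sleeve so that both ends draw in and the two halves of the grey housing come together all round the joint; stop when it is closed and snug, before the orange buffers are squeezed solid. Let go, leave the rod in the forks, do not drop it on the way, and leave the other things on the bench where they are.

Things in the scene. Friction and masses are not known exactly. Their poses are not given: they have to be found in the camera images.
- tierod: Loose turnbuckle tie rod, 0.45 to 0.75 kg, 217 mm long. Origin: on its axis, mid-sleeve; x along the rod to the red end, z up as it lies. Hold it by the sleeve's dark knurled middle (28 mm thick, 44 mm long, yellow stripe); sleeve 84 mm long, 31 mm over its end collars. It starts in two black saddles in the tray, axis 52 mm above the table: lift it straight up.
- red_head (a point): Centre of the inner face of the red square head (34 x 34 x 12 mm), on the rod's axis, 96.5 mm from the origin when joint sleeve is 0; the other end is the same in plain steel. Between sleeve and head runs a flat shank 10 mm thick, 22 mm tall (11 mm above and below the axis). Heads and shanks do not turn with the sleeve.
- sleeve (a joint): Turn of the sleeve, rad, positive about the rod's +x (counter-clockwise to someone facing the red head from outside). Positive draws both heads in at once, each 2.86 mm per rad (18 mm a turn). Stiff thread, 0.25 N m; stays where left. Starts at -0.5 to 0.5; in the jig the housing is closed from about 3.3 rad, the buffers near solid at 4.5: aim for 3.7.
- jig: Closing jig, fixed: aluminium base 270 x 130 x 14 mm, origin at the centre of its underside, x along its slide, z up. Two carriages slide on it, each with half of a grey cast housing (top 68 mm above the table) and an upright fork 58 mm wide (inner face 69 mm from the middle when open), with an orange buffer on the fork's outer side (outer face 93 mm from the middle when open).
- seat (a point): Point of the jig midway between the forks, 125 mm above the table, where the tie rod's origin comes when its shanks rest on the slot floors; axes as the jig's. Slots open at the top, 14 mm wide, floor 114 mm and flared lips 150 to 164 mm above the table. The rod may lie either way round; laid in central it has 2 to 5 mm of end play, and it rocks some 10 degrees in the slots before the shanks hold against turning.
- half_a (a joint): Inward slide of the housing half on the jig's +x side, m: 0 open, 0.005 closed on the joint. A light spring (3 to 6 N) holds it open.
- half_b (a joint): The same for the half on the jig's -x side.
- pad_a (a joint): How far the orange spring buffer outside the fork of half_a is pressed in by the head, m: 0 free, 0.005 solid; 6 N per mm (about 1 mm when the housing just closes).
- pad_b (a joint): The same for half_b.
- tray: Blue parts tray, fixed, 280 x 150 mm, rim 16 mm high, origin at the centre of its underside, x along the tie rod. Holds the two black saddles (72 mm either side of its centre, 16 mm thick, 50 mm wide, 56 mm high) and the lock nut.
- screwdriver: Bystander: red-handled screwdriver lying to the robot's left of the work.
- wrench: Bystander: open-ended wrench lying to the robot's right of the work.
- profile: Bystander: 160 mm length of 40 x 40 mm aluminium profile beyond the work.
- grease: Bystander: grease bottle, 48 mm across, 110 mm tall, standing beyond the work.
- bracket: Bystander: aluminium angle bracket 60 x 40 x 60 mm beyond the work.
- locknut: Bystander: brass lock nut, 34 mm across, lying in a corner of the tray, about 100 mm along and 50 mm to the side of its centre.

How it is judged:
By the outcome, as a careful person would: the job done as asked, in the order asked, and still so for the second after the job is handed in, with the robot touching nothing.
It also fails if it takes over 72 s, if anything falls off the work surface, if the arm or the gripper's body presses on something with over 40 N, if the wrist force passes 120 N, or if a joint passes its speed limit or range.

ROBOT

A 7-joint arm with a two-finger parallel gripper is mounted at the origin on the work surface. World frame = base frame: x ahead of the robot, y to its left, z up, the work surface at z = 0. Lengths are in m, angles in rad, forces in N, time in s.
With the tool pointing down it reaches from about 0.4 to 0.85 m from the base axis. Payload 10.4 kg.
Tool frame: the origin (TCP) lies on the centre line of the jaws, within the pads' length; the fingertips stand r.finger_overhang ahead of it and the grasp point (between the pads) lies 5 mm behind it (r.finger_overhang is the distance from the TCP to the fingertips, in m); z points along the fingers, y is the line along which they close (so a half turn about z gives the same grasp; the last joint's range is limited). The gripper opens to 87 mm and grips with 3 to 60 N. Pads are 19 mm wide; open, the fingers measure 117 mm over their backs; the gripper's body (75 mm by 190 mm) begins 51 mm behind the grasp point.
Start: joints at [1.164, 0.332, -0.065, 1.46, 0.022, 1.35, -0.088], TCP at [0.234, -0.58, 0.237] pointing down, gripper open.
Joint ranges: [-2.6, 2.6], [-0.5, 2.12], [-1.47, 1.34], [0.16, 2.42], [-1.27, 4.41], [0.06, 2.06], [-2.6, 2.6]. Speed limits (rad/s): [2.22, 2.22, 2.79, 2.79, 3.14, 3.14, 3.14].

INTERFACE

Orientations are given as a unit quaternion [x, y, z, w].
In Python, from bench import read_state, viewer, r gives the robot as it stands.
- The arm moves only by the tool carry_out, never from a script. Its argument "moves" is a list of rows, each a list of 6 numbers: the shift along the tool's x, y, z in units of 40 mm (1.0 is 40 mm), then the turn, a rotation vector about the tool's x, y, z in units of 8 degrees (1.0 is 8 degrees). A call has 1 to 20 rows; each row shifts and turns the commanded pose from where the row before left it, along the tool's axes as they then stand; what a row does not reach is not made up. A row lasts 1/8 s, in which the tool goes at most 62.5 mm and 10.7 degrees, less where a joint would pass 70% of its speed; a pose out of reach is approached as far as the arm can. A call is refused whole if a number of a shift passes 1 or a number of a turn 1, either way. A call with a gripper value outside its range is refused whole. "fingers" is the finger opening in mm, from 0 to 87, set as the call begins (left out, the last holds). The fingers move at their own pace and stop on an object; "force" is the grip in N (left out, the last holds). Time passes only in rows, so rows that do not move let the fingers close. It gives the time, the measured TCP pose, the force, the opening and the grip force at its end, in the units of the state.
- read_state(): the state, without advancing time (a new reading comes with each control period).
- viewer.camera(name): name is "scene" or "side" or "wrist"; returns a dict with "pixels" (480x640x3 uint8, red, green, blue), "range_z" (480x640 float32, m along the optical axis (not along the pixel's ray), 0 where there is no reading), "fx", "fy", "cx", "cy" (pixels), "xyz" and "orientation" of the camera in the world. Camera axes: x right, y down, z forward; pixel columns grow to the right and rows downward; lengths in m; the calibration is good to about 2 mm. A picture is of the moment at which its call begins.
- r.close_job(): hands the job in; it is judged then, once.
The state is a dict: "time": time; "joint_positions": joint angles; "joint_vel": joint speeds; "joint_torque": joint torques, N m; "ee_pos": TCP position; "eef_rot": TCP orientation; "ft_force": force on the tool from outside, world axes, zero at the start; "torque": the same for the moment, N m; "width": finger opening in m; "grip_force": force on a finger pad.
Only numpy, scipy, OpenCV 4.12 (cv2) and the standard library are available. Lean on these libraries where they do the work, as an engineer would, in place of code of your own. Each camera call takes 0.05 s, during which the arm holds its last target. There are 200 camera calls.

## Working session

There is one attempt and no reset: what is moved stays moved. The work goes in short steps, Python scripts to look and compute and a tool call to move; the robot and the scene stay as the last step left them, time stands still between calls to the robot, and variables do not carry over. Pictures are saved under pics/ and viewed, at most 10 in all, crops included, and the job is handed in when it is done.

Besides the shell and the picture viewer there is one more tool, called as name(argument=value, ...) on one line, values as JSON. carry_out: Moves the arm, as the interface text tells. Its arguments: {"type":"object","properties":{"moves":{"type":"array","items":{"type":"array","items":{"type":"number"}}},"fingers":{"type":"number"},"force":{"type":"number"}},"required":["moves"]}

```bash
mkdir -p pics; ls
cat > h.py <<'E'
import numpy as np, cv2
from scipy.spatial.transform import Rotation as R
from bench import read_state, viewer, r
def shot(n,f=None):
    c=viewer.camera(n)
    if f: cv2.imwrite('pics/'+f,c['pixels'][:,:,::-1])
    return c
def cloud(c):
    v,u=np.mgrid[:480,:640]; z=c['range_z']
    p=np.stack([(u-c['cx'])/c['fx']*z,(v-c['cy'])/c['fy']*z,z],-1)
    o=np.array(c['orientation']); M=R.from_quat(o).as_matrix() if o.shape==(4,) else o
    w=p@M.T+np.array(c['xyz']); w[z==0]=np.nan
    return w
E
python3 - <<'E'
from h import *
s=read_state(); print(s['time'],s['ee_pos'],s['eef_rot'],s['width'],r.finger_overhang)
a=shot('scene','s1.png');b=shot('side','d1.png')
for c in(a,b): print(c['xyz'],c['orientation'],c['fx'])
E
```

```text
pics
0.0 [ 0.23391036 -0.57918494  0.23577858] [ 9.81637030e-01  1.90757093e-01 -1.52456337e-04 -6.70598532e-04] 0.08677683675279027 0.014
[ 1.36629381 -0.57571489  0.7381012 ] [ 0.78647491  0.39023542 -0.21449225 -0.42797968] 445.62100238107803
[0.17246817 0.48076319 0.85852534] [-0.31313978  0.88753883 -0.31928553  0.11079288] 443.02031828311107
```

View pics/s1.png

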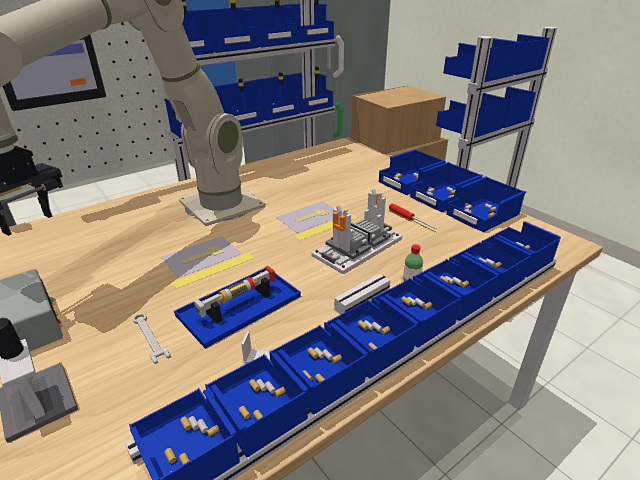

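View pics/d1.png

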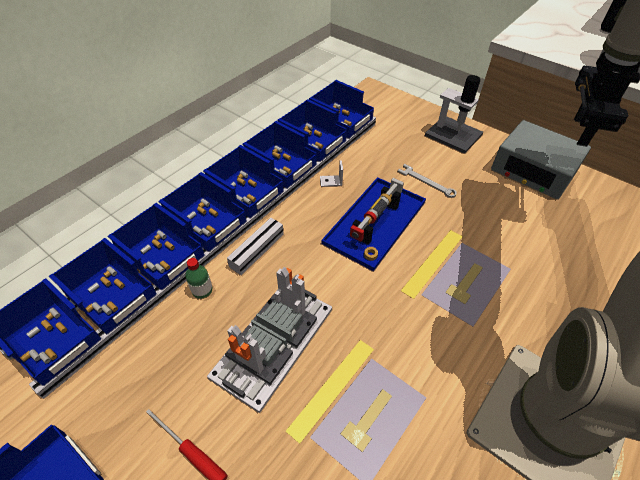

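The scene view shows the rod in its tray near (238,290), with the red head at (268,273) and the jig near (357,240). In the side view the red head is at (358,234) and the jig forks are at (240,345) and (292,290).

Run:
```python
from h import *
for n in('scene','side'):
    c=shot(n); w=cloud(c); hsv=cv2.cvtColor(c['pixels'],cv2.COLOR_RGB2HSV); H,S,V=[hsv[...,i].astype(int) for i in range(3)]
    z=w[...,2]; roi=np.zeros((480,640),bool)
    if n=='scene': roi[250:350,175:302]=1
    else: roi[175:272,318:428]=1
    blue=roi&(H>105)&(H<130)&(S>150)
    tray=w[blue&(z<.02)&(z>-.01)][:,:2]
    rc=cv2.minAreaRect(tray.astype(np.float32)); print(n,'tray',rc)
    red=roi&((H<5)|(H>174))&(S>150)&(z>.03); print(' red',red.sum(),np.nanmean(w[red],0),np.nanmin(w[red],0),np.nanmax(w[red],0))
    m=roi&(z>.059)&(z<.08); P=w[m]; 
    print(' rodtop',cv2.fitLine(P[:,:2].astype(np.float32),cv2.DIST_HUBER,0,.01,.01).ravel(), len(P),cv2.minAreaRect(P[:,:2].astype(np.float32)))
    roj=np.zeros((480,640),bool)
    if n=='scene': roj[180:275,308:406]=1
    else: roj[260:415,200:335]=1
    b=w[roj&(z>.008)&(z<.02)&(S<80)][:,:2]; print(' jigbase',len(b),cv2.minAreaRect(b.astype(np.float32)))
    f=roj&(z>.1)&(z<.18); F=w[f]; print(' forks',len(F),F[:,2].max(),cv2.minAreaRect(F[:,:2].astype(np.float32)))
    o=roj&(H>5)&(H<16)&(S>180)&(z>.05); O=w[o]; k,l,ce=cv2.kmeans(O.astype(np.float32),2,None,(3,50,1e-5),5,0); print(' orange',ce)
```

```text
scene tray ((0.5461922883987427, -0.2190653383731842), (0.15449988842010498, 0.28086140751838684), 4.337037563323975)
 red 120 [ 0.54699249 -0.14251438  0.05983721] [ 0.52300688 -0.18748296  0.03838373] [ 0.55798022 -0.11409878  0.07066717]
 rodtop [ 0.9984663   0.05536224  0.57544285 -0.23652257] 674 ((0.6599541902542114, -0.21238726377487183), (0.2606889605522156, 0.21564127504825592), 4.325474739074707)
 jigbase 743 ((0.45440253615379333, 0.34091615676879883), (0.2024727165699005, 0.606537401676178), 24.15862464904785)
 forks 706 0.1666532270100921 ((0.5210942625999451, 0.19909510016441345), (0.06301554292440414, 0.18966855108737946), 7.584548473358154)
 orange [[0.5326838  0.11171413 0.12458885]
 [0.50434667 0.28564703 0.13130002]]
side tray ((0.5427379608154297, -0.2191205471754074), (0.15219451487064362, 0.28345826268196106), 4.711789131164551)
 red 189 [ 0.5337386  -0.14164942  0.06135727] [ 0.51301086 -0.2856004   0.03184259] [ 0.55917952 -0.11241556  0.07461427]
 rodtop [ 0.07590076 -0.9971154   0.54062307 -0.21382773] 608 ((0.5399160981178284, -0.21909160912036896), (0.047939516603946686, 0.21885231137275696), 6.309877395629883)
 jigbase 2124 ((0.6139720678329468, 0.2039603739976883), (0.3241538405418396, 0.28597357869148254), 6.628892421722412)
 forks 1304 0.16840671340543723 ((0.5175626873970032, 0.20054225623607635), (0.05960563197731972, 0.1870294213294983), 6.776585102081299)
 orange [[0.50466686 0.28838852 0.13164993]
 [0.52984244 0.11304571 0.13931955]]
```

```bash
cat >> h.py <<'E'
def ang(v): return (np.degrees(np.arctan2(v[1],v[0]))+180)%180
def rod(c,z0=.058,z1=.085,X=(.48,.60),Y=(-.36,-.08)):
    w=cloud(c); m=(w[...,2]>z0)&(w[...,2]<z1)&(w[...,0]>X[0])&(w[...,0]<X[1])&(w[...,1]>Y[0])&(w[...,1]<Y[1])
    return m,w
E
python3 - <<'E'
from h import *
for n in('scene','side'):
    c=shot(n); m,w=rod(c); P=w[m]; rc=cv2.minAreaRect(P[:,:2].astype(np.float32)); print(n,len(P),rc)
    l=cv2.fitLine(P[:,:2].astype(np.float32),cv2.DIST_HUBER,0,.01,.01).ravel(); print(' ',ang(l[:2]),l[2:])
    m,w=rod(c,.152,.175,(.45,.6),(.07,.33)); P=w[m]; print(' fork',len(P),P[:,2].max(),cv2.minAreaRect(P[:,:2].astype(np.float32)))
    m,w=rod(c,.06,.072,(.45,.6),(.07,.33)); P=w[m]; print(' housing',len(P),cv2.minAreaRect(P[:,:2].astype(np.float32)))
    m,w=rod(c,.009,.019,(.40,.64),(.05,.36)); P=w[m]; print(' base',len(P),cv2.minAreaRect(P[:,:2].astype(np.float32)))
E
```

```text
scene 568 ((0.5497864484786987, -0.22217625379562378), (0.04443495720624924, 0.2163059264421463), 5.626488208770752)
  94.205734 [ 0.5490975  -0.22658153]
 fork 75 0.1657178596673825 ((0.5164591073989868, 0.19897297024726868), (0.04476318880915642, 0.16449154913425446), 6.7188544273376465)
 housing 476 ((0.5230117440223694, 0.1984039843082428), (0.0805039033293724, 0.16482488811016083), 11.838623046875)
 base 681 ((0.5202012062072754, 0.20119762420654297), (0.13389618694782257, 0.27470946311950684), 6.801590919494629)
side 642 ((0.5421851873397827, -0.2194078266620636), (0.047972504049539566, 0.21947652101516724), 4.295802593231201)
  94.23896 [ 0.54327166 -0.25000525]
 fork 228 0.16811012900382394 ((0.5178479552268982, 0.2000037580728531), (0.05674753710627556, 0.1640937775373459), 6.881026268005371)
 housing 1672 ((0.5161579251289368, 0.20424234867095947), (0.08423341065645218, 0.15830469131469727), 13.30695629119873)
 base 1927 ((0.5175461769104004, 0.2002049833536148), (0.1312374770641327, 0.27043405175209045), 6.893309116363525)
```

carry_out(moves=[[0, 0, -1, 0, 0, 0]])

```text
time: 0.42
ee_pos: [0.2334, -0.5782, 0.2738]
eef_rot: [0.982, 0.191, -0.001, -0.003]
ft_force: [0.1, -0.6, 0.5]
width: 0.0872
grip_force: 0.0
```

```bash
cat >> h.py <<'E'
def pose(yaw,tilt=0):  # tool down, tool x at yaw; tilt about tool x, deg
    a=np.radians(yaw); x=np.array([np.cos(a),np.sin(a),0]); z=np.array([0,0,-1.]); 
    return R.from_matrix(np.stack([x,np.cross(z,x),z],1))*R.from_rotvec([np.radians(tilt),0,0])
def plan(tp,tr,n=None):
    s=read_state(); p=np.array(s['ee_pos']); q=R.from_quat(s['eef_rot']); d=np.array(tp)-p; rv=(q.inv()*tr).as_rotvec()
    n=n or int(np.ceil(max(np.abs(d).max()/.039,np.degrees(np.abs(rv).max())/8)))
    rows=[]
    for i in range(n):
        qi=q*R.from_rotvec(rv*i/n); rows.append([round(float(v),2) for v in [*(qi.inv().apply(d/n)/.04),*(np.degrees(rv/n)/8)]])
    print(n,rows)
E
python3 - <<'E'
from h import *
plan([.545,-.22,.20],pose(94.3),12)
E
```

```text
12 [[0.88, -0.45, 0.16, -0.0, -0.0, -0.75], [0.92, -0.35, 0.16, -0.0, -0.0, -0.75], [0.96, -0.25, 0.16, -0.0, -0.0, -0.75], [0.98, -0.15, 0.15, -0.0, -0.0, -0.75], [0.99, -0.05, 0.15, -0.0, -0.0, -0.75], [0.99, 0.05, 0.15, -0.0, -0.0, -0.75], [0.98, 0.16, 0.15, -0.0, -0.0, -0.75], [0.95, 0.26, 0.15, -0.0, -0.0, -0.75], [0.92, 0.36, 0.15, -0.0, -0.0, -0.75], [0.88, 0.45, 0.15, -0.0, -0.0, -0.75], [0.83, 0.54, 0.15, -0.0, -0.0, -0.75], [0.77, 0.63, 0.15, -0.0, -0.0, -0.75]]
```

carry_out(moves=[[0.88, -0.45, 0.16, 0, 0, -0.75], [0.92, -0.35, 0.16, 0, 0, -0.75], [0.96, -0.25, 0.16, 0, 0, -0.75], [0.98, -0.15, 0.15, 0, 0, -0.75], [0.99, -0.05, 0.15, 0, 0, -0.75], [0.99, 0.05, 0.15, 0, 0, -0.75], [0.98, 0.16, 0.15, 0, 0, -0.75], [0.95, 0.26, 0.15, 0, 0, -0.75], [0.92, 0.36, 0.15, 0, 0, -0.75], [0.88, 0.45, 0.15, 0, 0, -0.75], [0.83, 0.54, 0.15, 0, 0, -0.75], [0.77, 0.63, 0.15, 0, 0, -0.75], [0, 0, 0, 0, 0, 0], [0, 0, 0, 0, 0, 0]])

```text
time: 2.17
ee_pos: [0.547, -0.2217, 0.2031]
eef_rot: [0.682, 0.732, -0.0, -0.0]
ft_force: [0.1, -0.6, 0.1]
width: 0.0869
grip_force: 0.0
```

Run:
```python
from h import *
s=read_state(); print(s['joint_positions'])
c=shot('wrist','w1.png'); print(c['xyz'],c['orientation'])
m,w=rod(c); P=w[m]; 
if len(P): print(len(P),P[:,2].max(),cv2.minAreaRect(P[:,:2].astype(np.float32)),cv2.fitLine(P[:,:2].astype(np.float32),cv2.DIST_HUBER,0,.01,.01).ravel())
plan([.545,-.22,.10],pose(94.3))
```

```text
[ 0.70381121  0.31622638 -0.48395531  1.5821837   0.15176676  1.28106401
  0.26741387]
[ 0.54047933 -0.14311872  0.35121896] [0.98907266 0.03521193 0.00442394 0.14309374]
6520 0.07079103047370494 ((0.5394043922424316, -0.20773449540138245), (0.033716343343257904, 0.19466973841190338), 3.613204002380371) [ 0.07917069 -0.9968611   0.54020494 -0.1975605 ]
3 [[0.02, -0.01, 0.86, -0.0, 0.0, -0.01], [0.02, -0.01, 0.86, -0.0, 0.0, -0.01], [0.02, -0.01, 0.86, -0.0, 0.0, -0.01]]
```

View pics/w1.png

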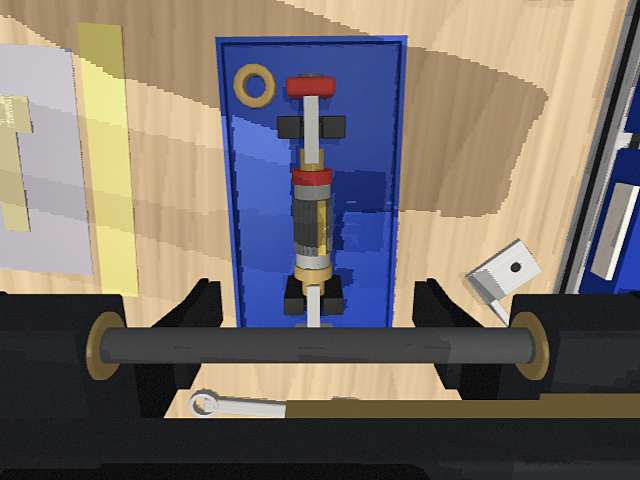

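The wrist view shows the red head at (311,86), the sleeve at (313,228) with its stripe at (322,225), and the lock nut at (254,86). The rod centre is near (0.5425, -0.2195), yaw 94.5. Both fit the side-view measurement.

Run:
```python
from h import *
plan([.5425,-.2195,.0475],pose(94.5),5)
```

```text
5 [[0.02, -0.02, 0.78, -0.0, 0.0, -0.01], [0.02, -0.02, 0.78, -0.0, 0.0, -0.01], [0.02, -0.02, 0.78, -0.0, 0.0, -0.01], [0.02, -0.02, 0.78, -0.0, 0.0, -0.01], [0.02, -0.02, 0.78, -0.0, 0.0, -0.01]]
```

carry_out(moves=[[0.02, -0.02, 0.78, 0, 0, -0.01], [0.02, -0.02, 0.78, 0, 0, -0.01], [0.02, -0.02, 0.78, 0, 0, -0.01], [0.02, -0.02, 0.78, 0, 0, -0.01], [0.02, -0.02, 0.78, 0, 0, -0.01], [0, 0, 0, 0, 0, 0], [0, 0, 0, 0, 0, 0]])

```text
time: 3.1
ee_pos: [0.5432, -0.2191, 0.0487]
eef_rot: [0.68, 0.733, 0.0, 0.001]
ft_force: [0.3, -0.2, 0.9]
width: 0.087
grip_force: 0.0
```

carry_out(moves=[[0, 0, 0, 0, 0, 0], [0, 0, 0, 0, 0, 0], [0, 0, 0, 0, 0, 0], [0, 0, 0, 0, 0, 0]], fingers=10, force=30)

```text
time: 3.6
ee_pos: [0.5427, -0.2183, 0.0475]
eef_rot: [0.679, 0.734, -0.0, 0.0]
ft_force: [0.8, 0.3, -0.1]
width: 0.0551
grip_force: 0.0
```

carry_out(moves=[[0, 0, 0, 0, 0, 0], [0, 0, 0, 0, 0, 0], [0, 0, 0, 0, 0, 0], [0, 0, 0, 0, 0, 0], [0, 0, 0, 0, 0, 0], [0, 0, 0, 0, 0, 0]], force=50)

```text
time: 4.35
ee_pos: [0.5428, -0.2183, 0.0474]
eef_rot: [0.68, 0.734, 0.0, 0.0]
ft_force: [2.2, 0.2, -0.8]
width: 0.027
grip_force: 50.0
```

carry_out(moves=[[0, 0, -0.3, 0, 0, 0], [0, 0, -0.6, 0, 0, 0], [0, 0, -0.8, 0, 0, 0], [0, 0, -0.8, 0, 0, 0], [0, 0, -0.8, 0, 0, 0], [0, 0, -0.8, 0, 0, 0], [0, 0, -0.5, 0, 0, 0], [0, 0, 0, 0, 0, 0]])

```text
time: 5.35
ee_pos: [0.543, -0.2183, 0.2328]
eef_rot: [0.679, 0.734, 0.0, 0.001]
ft_force: [0.8, 0.5, -6.8]
width: 0.027
grip_force: 50.0
```

Run:
```python
from h import *
s=read_state(); print(s['ee_pos'],s['torque'],R.from_quat(s['eef_rot']).as_matrix()[:,0])
c=shot('wrist','w2.png')
w=cloud(c); q=R.from_quat(s['eef_rot']); T=q.inv().apply((w.reshape(-1,3)-s['ee_pos'])).reshape(w.shape)
hsv=cv2.cvtColor(c['pixels'],cv2.COLOR_RGB2HSV); H,S=hsv[...,0].astype(int),hsv[...,1]
red=((H<5)|(H>174))&(S>150)&(abs(T[...,1])<.03)&(abs(T[...,2])<.04)
hd=red&(T[...,0]>.085); P=T[hd]; print('head tool frame min/max',P.min(0),P.max(0),P.mean(0))
m=(abs(T[...,1])<.02)&(abs(T[...,2])<.03)&(T[...,0]>.05)&(T[...,0]<.085); P=T[m]; print('shank',np.percentile(P,[2,50,98],axis=0))
plan([.518,.200,.215],pose(96.9))
```

```text
[ 0.54296719 -0.21832619  0.23281683] [ 0.0087424  -0.11719743 -0.049289  ] [-0.07660689  0.99706076 -0.0011111 ]
head tool frame min/max [ 0.09303536 -0.01825925 -0.02408989] [0.10528278 0.01549689 0.00838818] [ 0.09836772 -0.00145328 -0.01997054]
shank [[ 0.05055675 -0.00870944 -0.01686295]
 [ 0.0661136  -0.00115522 -0.01546024]
 [ 0.08423148  0.00640908 -0.00637625]]
11 [[0.95, 0.02, 0.04, -0.0, 0.0, -0.03], [0.95, 0.02, 0.04, -0.0, 0.0, -0.03], [0.95, 0.03, 0.04, -0.0, 0.0, -0.03], [0.95, 0.03, 0.04, -0.0, 0.0, -0.03], [0.95, 0.03, 0.04, -0.0, 0.0, -0.03], [0.95, 0.04, 0.04, -0.0, 0.0, -0.03], [0.95, 0.04, 0.04, -0.0, 0.0, -0.03], [0.95, 0.04, 0.04, -0.0, 0.0, -0.03], [0.95, 0.05, 0.04, -0.0, 0.0, -0.03], [0.95, 0.05, 0.04, -0.0, 0.0, -0.03], [0.95, 0.06, 0.04, -0.0, 0.0, -0.03]]
```

View pics/w2.png

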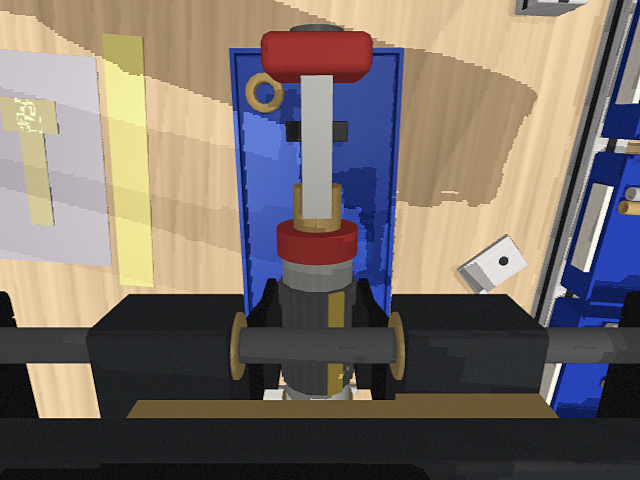

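The rod is held level: red head at (316,55), stripe at (337,340). The red head reads about 3 mm short in the tool frame, so I will aim 3 mm further on.

carry_out(moves=[[0.6, 0.02, 0.04, 0, 0, -0.03], [0.95, 0.02, 0.04, 0, 0, -0.03], [0.95, 0.03, 0.04, 0, 0, -0.03], [0.95, 0.03, 0.04, 0, 0, -0.03], [0.95, 0.03, 0.04, 0, 0, -0.03], [0.95, 0.04, 0.04, 0, 0, -0.03], [0.95, 0.04, 0.04, 0, 0, -0.03], [0.95, 0.04, 0.04, 0, 0, -0.03], [0.95, 0.04, 0.04, 0, 0, -0.03], [0.95, 0.05, 0.04, 0, 0, -0.03], [0.95, 0.05, 0.04, 0, 0, 0], [0.44, 0.06, 0.02, 0, 0, 0], [0, 0, 0, 0, 0, 0], [0, 0, 0, 0, 0, 0]])

```text
time: 7.15
ee_pos: [0.5184, 0.2023, 0.2121]
eef_rot: [0.664, 0.748, -0.001, -0.0]
ft_force: [-0.8, -0.4, -5.9]
width: 0.0273
grip_force: 50.0
```

Run:
```python
from h import *
s=read_state(); q=R.from_quat(s['eef_rot']); p=np.array(s['ee_pos']); print(p,ang(q.as_matrix()[:2,0]),s['joint_positions'])
Jx=R.from_euler('z',96.9,degrees=True)  # jig x towards +y
def loc(w): return Jx.inv().apply(w.reshape(-1,3)-[.518,.2,0]).reshape(w.shape)
for n in('side','wrist','scene'):
    c=shot(n,n+'3.png'); L=loc(cloud(c)); hsv=cv2.cvtColor(c['pixels'],cv2.COLOR_RGB2HSV); H,S=hsv[...,0].astype(int),hsv[...,1]
    near=(abs(L[...,0])<.13)&(abs(L[...,1])<.045)
    red=near&((H<5)|(H>174))&(S>150)&(L[...,2]>.18)&(L[...,0]>.08); P=L[red]
    if len(P)>10: print(n,'head',len(P),np.percentile(P,[1,50,99],axis=0).round(4).tolist())
    ora=near&(H>5)&(H<16)&(S>180)&(L[...,2]>.1)&(L[...,2]<.17)
    for sg in(1,-1):
        P=L[ora&(sg*L[...,0]>0)]
        if len(P)>10: print('  orange',sg,len(P),np.percentile(P,[1,50,99],axis=0).round(4).tolist())
    for sg in(1,-1):
        for lo,hi,nm in((.046,.08,'shank'),(.09,.125,'end')):
            P=L[near&(sg*L[...,0]>lo)&(sg*L[...,0]<hi)&(L[...,2]>.185)]
            if len(P)>10: print('  ',nm,sg,len(P),np.percentile(P,[1,50,99],axis=0).round(4).tolist())
        P=L[near&(sg*L[...,0]>.06)&(L[...,2]>.152)&(L[...,2]<.172)]
        if len(P)>10: print('  forktop',sg,len(P),np.percentile(P,[1,50,99],axis=0).round(4).tolist())
```

```text
[0.51835891 0.20231427 0.21213602] 96.7771463287304 [ 0.18956839  0.28257678 -0.75796638  1.64640148  0.20082246  1.29438058
 -0.48574995]
side head 232 [[0.0941, -0.0166, 0.2079], [0.1021, 0.0061, 0.2336], [0.1062, 0.0167, 0.2376]]
  orange 1 270 [[0.0824, -0.0179, 0.1073], [0.0907, 0.0028, 0.1316], [0.0936, 0.0208, 0.1507]]
   shank 1 2965 [[0.0461, -0.0208, 0.2152], [0.0547, 0.0033, 0.5539], [0.0758, 0.0234, 0.599]]
   end 1 305 [[0.0911, -0.0166, 0.2046], [0.1034, 0.0037, 0.2305], [0.1092, 0.0166, 0.2372]]
  forktop 1 76 [[0.0692, -0.0138, 0.152], [0.0741, 0.0128, 0.1584], [0.0814, 0.0275, 0.1682]]
   shank -1 249 [[-0.0689, -0.0016, 0.6038], [-0.0536, 0.0264, 0.6089], [-0.0461, 0.0388, 0.6107]]
   end -1 200 [[-0.1075, -0.0138, 0.2043], [-0.0979, 0.0062, 0.2294], [-0.0908, 0.0171, 0.2363]]
wrist head 5048 [[0.0951, -0.0158, 0.2085], [0.1001, 0.0002, 0.2334], [0.1065, 0.0162, 0.2353]]
  orange 1 198 [[0.0834, -0.0176, 0.128], [0.0875, 0.0097, 0.1462], [0.0944, 0.021, 0.1477]]
   shank 1 3666 [[0.0462, -0.0084, 0.2169], [0.06, 0.0, 0.2276], [0.0797, 0.0085, 0.2292]]
   end 1 6100 
[... 328 characters left out ...]
2], [0.0921, 0.0101, 0.1478]]
  orange -1 164 [[-0.0947, -0.0233, 0.1022], [-0.0902, -0.0044, 0.1241], [-0.0822, 0.0168, 0.1485]]
   shank 1 139 [[0.0462, -0.0331, 0.207], [0.0524, -0.0248, 0.5504], [0.0738, 0.0024, 0.597]]
   end 1 30 [[0.093, -0.022, 0.1997], [0.0965, -0.0171, 0.2075], [0.1069, -0.0058, 0.2193]]
  forktop 1 29 [[0.0679, -0.0182, 0.1524], [0.0731, 0.0085, 0.1592], [0.0818, 0.0159, 0.1642]]
   shank -1 1257 [[-0.0763, -0.0179, 0.2098], [-0.0584, 0.0116, 0.56], [-0.0462, 0.0444, 0.608]]
   end -1 145 [[-0.1132, -0.0206, 0.2017], [-0.107, -0.0082, 0.2217], [-0.097, 0.0137, 0.235]]
  forktop -1 41 [[-0.0817, -0.0236, 0.152], [-0.0759, 0.0073, 0.1591], [-0.0683, 0.0163, 0.1648]]
```

View pics/wrist3.png

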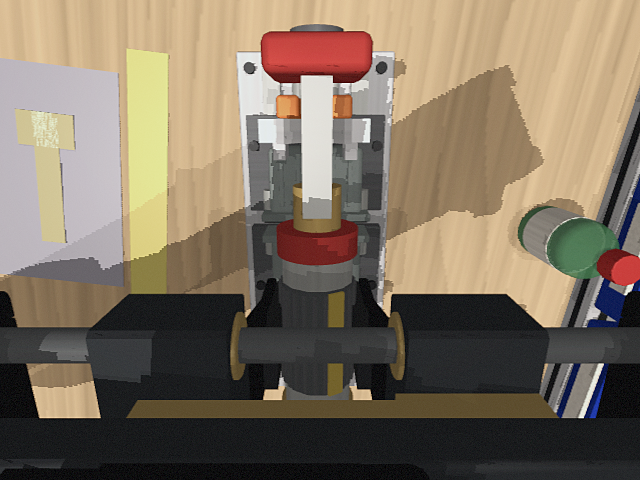

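View pics/side3.png

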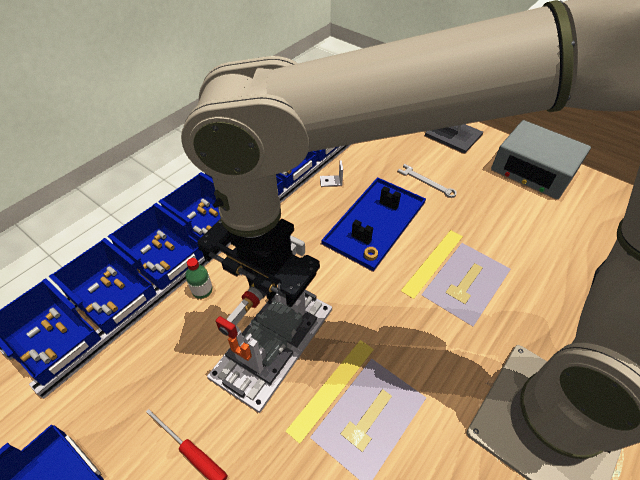

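The rod is above the jig. In the wrist view the head is at (316,55) and the orange prongs at (287,106) and (343,106). It needs about 1.5 mm along tool +x and 1.5 mm along tool -y before lowering.

carry_out(moves=[[0.04, -0.04, 0, 0, 0, -0.02], [0, 0, 0.3, 0, 0, 0], [0, 0, 0.4, 0, 0, 0], [0, 0, 0.3, 0, 0, 0], [0, 0, 0.2, 0, 0, 0], [0, 0, 0, 0, 0, 0]])

```text
time: 8.05
ee_pos: [0.5168, 0.2043, 0.1642]
eef_rot: [0.663, 0.749, -0.0, -0.0]
ft_force: [-0.4, -0.7, -6.2]
width: 0.0267
grip_force: 50.0
```

carry_out(moves=[[0, 0, 0.2, 0, 0, 0], [0, 0, 0.2, 0, 0, 0], [0, 0, 0.2, 0, 0, 0], [0, 0, 0, 0, 0, 0]])

```text
time: 8.55
ee_pos: [0.5166, 0.2042, 0.1401]
eef_rot: [0.663, 0.749, -0.001, -0.0]
ft_force: [-0.7, -0.3, -5.5]
width: 0.0263
grip_force: 50.0
```

```bash
cat > m.py <<'E'
from h import *
import sys
Jx=R.from_euler('z',96.9,degrees=True)
def run(tag):
    s=read_state(); print(s['time'],np.round(s['ee_pos'],4),np.round(s['ft_force'],1),np.round(s['torque'],2))
    for n in('side','wrist','scene'):
        c=shot(n,f'{n}_{tag}.png'); w=cloud(c); L=Jx.inv().apply(w.reshape(-1,3)-[.518,.2,0]).reshape(w.shape)
        hsv=cv2.cvtColor(c['pixels'],cv2.COLOR_RGB2HSV); H,S=hsv[...,0].astype(int),hsv[...,1]
        near=(abs(L[...,0])<.13)&(abs(L[...,1])<.045)
        def pr(nm,m):
            P=L[m]
            if len(P)>10: print('',n,nm,len(P),(1e3*np.percentile(P,[2,50,98],axis=0)).round(1).tolist())
        pr('redhead',near&((H<5)|(H>174))&(S>150)&(L[...,2]>.09)&(L[...,0]>.07))
        for sg in(1,-1):
            pr(f'orange{sg}',near&(H>5)&(H<16)&(S>180)&(L[...,2]>.1)&(L[...,2]<.17)&(sg*L[...,0]>0.07))
            pr(f'end{sg}',near&(sg*L[...,0]>.085)&(sg*L[...,0]<.125)&(L[...,2]>.1)&(L[...,2]<.2)&(S<80))
            pr(f'shank{sg}',near&(sg*L[...,0]>.052)&(sg*L[...,0]<.066)&(L[...,2]>.12)&(L[...,2]<.19))
run(sys.argv[1])
E
python3 m.py a
```

```text
8.55 [0.5166 0.2042 0.1401] [-0.7 -0.3 -5.5] [-0.03 -0.11  0.01]
 side redhead 194 [[96.8, -14.3, 136.4], [103.9, 7.3, 161.7], [108.3, 18.1, 164.6]]
 side orange1 151 [[81.8, -18.5, 108.8], [88.9, 16.3, 144.0], [93.5, 20.5, 150.1]]
 side end1 79 [[85.9, -5.7, 139.7], [94.6, 2.3, 154.2], [111.4, 9.2, 159.5]]
 side shank1 75 [[52.6, -4.1, 142.4], [59.1, 4.6, 155.8], [65.7, 9.9, 159.1]]
 side orange-1 16 [[-92.6, 11.2, 142.4], [-87.5, 17.6, 148.0], [-84.0, 21.1, 150.7]]
 side end-1 137 [[-104.4, -6.7, 138.4], [-96.2, 6.5, 158.8], [-86.6, 17.7, 164.9]]
 wrist redhead 5051 [[97.7, -13.5, 140.5], [102.7, 2.0, 161.8], [108.9, 17.5, 163.4]]
 wrist orange1 642 [[83.2, -17.7, 111.8], [87.6, -5.0, 142.4], [94.4, 21.2, 147.2]]
 wrist end1 1757 [[85.4, -14.8, 143.9], [93.3, 1.7, 156.0], [112.5, 8.7, 159.0]]
 wrist shank1 1744 [[52.3, -6.7, 145.0], [58.5, 1.7, 155.8], [65.6, 10.1, 157.3]]
 scene orange-1 97 [[-94.5, -23.1, 102.4], [-90.2, -16.6, 114.4], [-82.7, 16.4, 146.1]]
 scene end-1 133 [[-108.6, -19.2, 131.3], [-103.9, -5.0, 150.3], [-93.6, 15.3, 162.9]]
 scene shank-1 17 [[-65.2, -20.0, 145.0], [-58.3, -5.8, 154.0], [-52.6, 3.6, 157.9]]
```

carry_out(moves=[[-0.03, 0, 0.1, 0, 0, 0], [0, 0, 0.2, 0, 0, 0], [0, 0, 0.1, 0, 0, 0], [0, 0, 0.05, 0, 0, 0], [0, 0, 0.05, 0, 0, 0], [0, 0, 0, 0, 0, 0]])

```text
time: 9.45
ee_pos: [0.5173, 0.2032, 0.1209]
eef_rot: [0.663, 0.749, 0.0, 0.0]
ft_force: [-0.2, 0.0, -5.0]
width: 0.0269
grip_force: 50.0
```

```bash
python3 m.py b
python3 - <<'E'
import cv2
a=cv2.imread('pics/scene_b.png')[170:280,300:410]; b=cv2.imread('pics/side_b.png')[260:420,200:340]
a=cv2.resize(a,(436,436),interpolation=cv2.INTER_CUBIC); b=cv2.resize(b,(360,436),interpolation=cv2.INTER_CUBIC)
cv2.imwrite('pics/cb.png',cv2.hconcat([a,b]))
E
```

```text
9.45 [0.5173 0.2032 0.1209] [-0.2  0.  -5. ] [ 0.03 -0.16  0.02]
 side redhead 190 [[96.2, -15.2, 115.5], [102.8, 6.7, 142.3], [107.1, 17.4, 146.1]]
 side orange1 184 [[82.3, -18.3, 110.4], [89.1, 14.0, 144.0], [93.3, 20.6, 149.9]]
 side end1 62 [[86.8, -6.1, 119.8], [108.2, 0.4, 135.2], [110.4, 8.8, 139.8]]
 side shank1 53 [[52.2, -4.5, 124.8], [57.0, 2.3, 136.9], [65.5, 8.8, 140.2]]
 side orange-1 17 [[-92.4, 12.0, 139.8], [-88.6, 17.3, 147.7], [-84.7, 20.7, 151.4]]
 side end-1 84 [[-104.7, -5.7, 117.7], [-99.7, 6.1, 142.3], [-88.1, 17.3, 145.6]]
 wrist redhead 4947 [[96.6, -13.7, 125.8], [101.7, 1.5, 142.2], [107.7, 17.3, 143.8]]
 wrist orange1 879 [[83.2, -17.6, 111.5], [88.0, -4.5, 139.7], [94.6, 21.1, 147.1]]
 wrist end1 1632 [[85.3, -15.1, 123.7], [92.7, 1.5, 136.4], [111.4, 8.6, 140.5]]
 wrist shank1 1696 [[52.2, -6.9, 125.2], [58.2, 1.5, 136.2], [65.5, 9.9, 137.7]]
 scene orange-1 82 [[-94.2, -22.9, 105.7], [-89.1, -18.1, 135.5], [-82.1, 15.7, 148.0]]
 scene end-1 131 [[-110.5, -20.5, 110.9], [-105.2, -7.5, 129.5], [-94.9, 13.3, 143.2]]
```

View pics/cb.png

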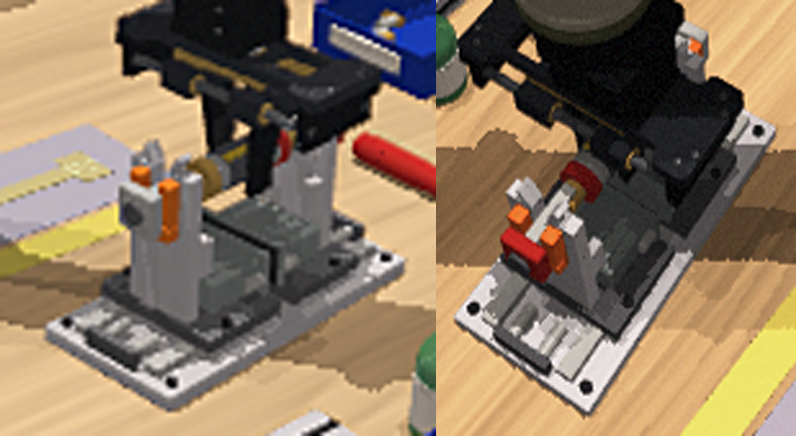

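Both heads sit outside the orange buffers: the steel head at (130,205) in the scene crop and the red head at (522,255) in the side crop. Before tilting I will check how far away the grease bottle is.

Run:
```python
from h import *
for n in('side','scene'):
    c=shot(n); w=cloud(c); m=(w[...,2]>.06)&(w[...,2]<.13)&(w[...,0]>.58)&(w[...,0]<.85)&(w[...,1]>-.1)&(w[...,1]<.4)
    P=w[m]; print(n,len(P)); 
    if len(P): print(np.percentile(P,[2,50,98],axis=0).round(3).tolist())
```

```text
side 1737
[[0.712, 0.096, 0.061], [0.784, 0.217, 0.071], [0.848, 0.387, 0.112]]
scene 1516
[[0.728, -0.077, 0.061], [0.795, 0.146, 0.071], [0.849, 0.355, 0.11]]
```

carry_out(moves=[[0, 0, 0.04, 0, 0, 0], [0, -0.01, 0, 0.5, 0, 0], [0, -0.01, 0, 0.5, 0, 0], [0, -0.01, 0, 0.5, 0, 0], [0, -0.01, 0, 0.5, 0, 0], [0, 0, 0, 0, 0, 0]], force=60)

```text
time: 10.45
ee_pos: [0.5161, 0.2035, 0.1203]
eef_rot: [0.657, 0.741, -0.104, -0.093]
ft_force: [-4.0, -1.9, 7.8]
width: 0.0269
grip_force: 60.0
```

carry_out(moves=[[0, -0.015, 0, 0.8, 0, 0], [0, -0.015, 0, 0.8, 0, 0], [0, -0.015, 0, 0.8, 0, 0], [0, -0.015, 0, 0.8, 0, 0], [0, 0, 0, 0, 0, 0]])

```text
time: 11.08
ee_pos: [0.514, 0.2033, 0.1211]
eef_rot: [0.619, 0.699, -0.266, -0.237]
ft_force: [-3.5, -0.4, 9.1]
width: 0.0268
grip_force: 60.0
```

```bash
cat > t.py <<'E'
from h import *
s=read_state(); q=R.from_quat(s['eef_rot']); z=q.as_matrix()[:,2]; p=np.array(s['ee_pos']); rel=pose(96.9).inv()*q
print('t',s['time'],'rotvec deg',np.degrees(rel.as_rotvec()).round(1),'grasp pt',(p-.005*z).round(4),'F',np.round(s['ft_force'],1),'T',np.round(s['torque'],2)); print('j',np.round(s['joint_positions'],2))
E
python3 t.py
```

```text
t 11.075 rotvec deg [41.8  0.1 -0. ] grasp pt [0.5173 0.2037 0.1248] F [-3.5 -0.4  9.1] T [-0.25  0.73  0.09]
j [-0.01  0.89 -0.64  1.15  0.17  1.89 -0.5 ]
```

carry_out(moves=[[0, 0, 0, 0, 0, 0], [0, 0, 0, 0, 0, 0], [0, 0, 0, 0, 0, 0], [0, 0.017, 0, -1, 0, 0], [0, 0.017, 0, -1, 0, 0], [0, 0.017, 0, -1, 0, 0], [0, 0.017, 0, -1, 0, 0], [0, 0.017, 0, -1, 0, 0], [0, 0.017, 0, -1, 0, 0], [0, 0.017, 0, -1, 0, 0], [0, 0.017, 0, -1, 0, 0], [0, 0.017, 0, -1, 0, 0], [0, 0, 0, 0, 0, 0], [0, 0, 0, 0, 0, 0]], fingers=50)

```text
time: 12.82
ee_pos: [0.5199, 0.2037, 0.1204]
eef_rot: [0.64, 0.722, 0.196, 0.174]
ft_force: [0.3, -0.4, 0.1]
width: 0.05
grip_force: 0.0
```

```bash
python3 t.py
```

```text
t 12.825 rotvec deg [-30.4   0.   -0. ] grasp pt [0.5174 0.2034 0.1247] F [ 0.3 -0.4  0.1] T [-0.08  0.49 -0.  ]
j [ 0.15  0.05 -0.74  2.18  0.56  0.51 -0.9 ]
```

carry_out(moves=[[0, 0.017, 0, -1, 0, 0], [0, 0.01, 0, -0.6, 0, 0], [0, 0, 0, 0, 0, 0], [0, 0, 0, 0, 0, 0]])

```text
time: 13.32
ee_pos: [0.5231, 0.2006, 0.1209]
eef_rot: [0.624, 0.7, 0.256, 0.234]
ft_force: [-0.3, -0.2, 0.1]
width: 0.0499
grip_force: 0.0
```

```bash
python3 t.py; python3 m.py c
```

```text
t 13.325 rotvec deg [-40.5  -0.6   0.3] grasp pt [0.5198 0.2003 0.1247] F [-0.3 -0.2  0.1] T [-0.06  0.67  0.02]
j [ 0.1   0.01 -0.74  2.3   1.06  0.4  -1.44]
13.325 [0.5231 0.2006 0.1209] [-0.3 -0.2  0.1] [-0.06  0.67  0.02]
 side redhead 189 [[95.2, -12.0, 114.2], [102.4, 9.5, 142.1], [106.5, 19.4, 145.0]]
 side orange1 179 [[82.1, -17.8, 108.8], [88.8, 13.3, 143.5], [93.3, 20.6, 150.2]]
 side end1 55 [[85.6, -4.4, 117.4], [108.0, 2.3, 134.0], [109.5, 10.0, 140.2]]
 side shank1 50 [[52.4, -3.6, 124.0], [56.8, 6.3, 135.5], [63.8, 10.8, 139.6]]
 side orange-1 42 [[-91.9, -15.6, 131.4], [-88.3, -7.3, 147.2], [-82.7, 20.3, 150.5]]
 side end-1 90 [[-104.7, -12.1, 130.2], [-97.5, 0.3, 142.7], [-88.7, 19.3, 145.7]]
 wrist redhead 6090 [[96.0, -9.5, 112.4], [101.2, 16.5, 140.4], [107.0, 21.0, 142.5]]
 wrist orange1 2913 [[83.4, -7.7, 104.1], [88.6, 21.2, 133.5], [94.6, 22.3, 146.2]]
 wrist end1 403 [[85.5, -1.7, 121.1], [109.9, 3.4, 133.7], [111.1, 16.0, 145.6]]
 wrist shank1 2246 [[52.3, -1.1, 121.3], [58.9, 8.3, 133.1], [65.7, 12.7, 136.5]]
 scene shank1 18 [[53.0, -9.6, 123.2], [56.9, -3.6, 132.5], [64.3, 6.4, 136.3]]
 scene orange-1 81 [[-93.2, -22.8, 103.9], [-89.3, -17.7, 134.6], [-82.5, 15.2, 147.2]]
 scene end-1 131 [[-108.0, -17.6, 111.2], [-103.3, -4.8, 129.8], [-93.4, 16.0, 142.7]]
```

Run:
```python
from h import *
q=pose(96.9,-36); plan(np.array([.5173,.2035,.1248])+.005*q.as_matrix()[:,2],q,2)
```

```text
2 [[0.05, -0.02, -0.02, 0.29, 0.04, -0.01], [0.05, -0.02, -0.02, 0.29, 0.04, -0.01]]
```

carry_out(moves=[[0.05, -0.02, -0.02, 0.29, 0.04, -0.01], [0.05, -0.02, -0.02, 0.29, 0.04, -0.01], [0, 0, 0, 0, 0, 0], [0, 0, 0, 0, 0, 0]])

```text
time: 13.98
ee_pos: [0.5195, 0.204, 0.1204]
eef_rot: [0.63, 0.712, 0.231, 0.205]
ft_force: [0.6, 0.7, -0.8]
width: 0.0502
grip_force: 0.0
```

```bash
python3 t.py
```

```text
t 13.975 rotvec deg [-36.   -0.1  -0.1] grasp pt [0.5166 0.2036 0.1245] F [ 0.6  0.7 -0.8] T [-0.08  0.64 -0.06]
j [ 0.12  0.01 -0.74  2.25  0.78  0.42 -1.15]
```

Close, then stroke from -36° to about +42°.

carry_out(moves=[[0, 0, 0, 0, 0, 0], [0, 0, 0, 0, 0, 0], [0, 0, 0, 0, 0, 0], [0, 0, 0, 0, 0, 0], [0, 0, 0, 0, 0, 0]], fingers=10, force=60)

```text
time: 14.6
ee_pos: [0.5193, 0.2041, 0.1203]
eef_rot: [0.63, 0.712, 0.231, 0.205]
ft_force: [0.9, 1.2, -1.2]
width: 0.0262
grip_force: 60.0
```

carry_out(moves=[[0, -0.015, 0, 0.8, 0, 0], [0, -0.015, 0, 0.8, 0, 0], [0, -0.015, 0, 0.8, 0, 0], [0, -0.015, 0, 0.8, 0, 0], [0, -0.015, 0, 0.8, 0, 0], [0, -0.015, 0, 0.8, 0, 0], [0, 0, 0, 0, 0, 0]])

```text
time: 15.48
ee_pos: [0.5169, 0.2038, 0.119]
eef_rot: [0.663, 0.748, -0.016, -0.014]
ft_force: [-1.8, -1.3, 7.2]
width: 0.0266
grip_force: 60.0
```

```bash
python3 t.py
```

```text
t 15.475 rotvec deg [ 2.5 -0.  -0. ] grasp pt [0.5171 0.2038 0.124 ] F [-1.8 -1.3  7.2] T [-0.28  0.16  0.02]
j [ 0.13  0.4  -0.71  1.72  0.26  1.17 -0.53]
```

carry_out(moves=[[0, -0.015, -0.01, 0.8, 0, 0], [0, -0.015, -0.01, 0.8, 0, 0], [0, -0.015, 0, 0.8, 0, 0], [0, -0.015, 0, 0.8, 0, 0], [0, -0.015, 0, 0.8, 0, 0], [0, -0.015, 0, 0.8, 0, 0], [0, 0, 0, 0, 0, 0]])

```text
time: 16.35
ee_pos: [0.5131, 0.2034, 0.1205]
eef_rot: [0.622, 0.701, -0.262, -0.231]
ft_force: [-2.1, -1.7, 5.1]
width: 0.0264
grip_force: 60.0
```

```bash
python3 t.py; python3 m.py d
```

```text
t 16.35 rotvec deg [40.9 -0.1  0. ] grasp pt [0.5164 0.2038 0.1242] F [-2.1 -1.7  5.1] T [-0.15 -0.19  0.21]
j [-0.01  0.88 -0.62  1.17  0.16  1.88 -0.49]
16.35 [0.5131 0.2034 0.1205] [-2.1 -1.7  5.1] [-0.15 -0.19  0.21]
 side redhead 196 [[92.3, -17.5, 116.9], [99.4, 7.4, 140.1], [103.5, 19.2, 146.2]]
 side orange1 171 [[79.7, -18.1, 109.1], [86.6, 14.5, 144.9], [91.0, 20.5, 149.8]]
 side end1 50 [[85.9, -8.3, 119.1], [105.2, 0.4, 133.3], [106.5, 8.8, 138.1]]
 side shank1 48 [[52.1, -7.0, 122.8], [56.1, -0.0, 136.3], [65.2, 8.2, 139.4]]
 side orange-1 38 [[-88.6, -16.8, 138.4], [-86.2, -7.3, 147.3], [-81.5, 20.0, 150.0]]
 side end-1 91 [[-100.2, -14.6, 119.1], [-95.3, 1.1, 141.7], [-86.5, 19.3, 147.4]]
 side shank-1 87 [[-66.0, -2.4, 120.9], [-63.9, 5.9, 134.5], [-53.0, 29.9, 153.4]]
 wrist redhead 5100 [[93.2, -18.0, 111.7], [98.6, -9.5, 139.6], [104.2, 11.8, 144.7]]
 wrist orange1 3631 [[80.9, -19.0, 105.0], [86.5, -18.0, 134.9], [92.3, 11.4, 146.4]]
 wrist end1 468 [[85.6, -15.4, 107.3], [106.6, -1.1, 133.0], [108.0, 10.0, 137.5]]
 wrist shank1 1826 [[52.3, -7.5, 121.2], [58.3, -3.7, 134.7], [65.5, 3.5, 137.2]]
 scene orange-1 78 [[-90.5, -22.9, 103.4], [-86.1, -19.1, 132.7], [-78.6, 13.9, 147.8]]
 scene end-1 127 [[-104.8, -20.5, 109.3], [-99.7, -5.5, 130.4], [-89.9, 13.4, 144.4]]
 scene shank-1 12 [[-65.7, -29.4, 121.8], [-64.7, -23.2, 145.2], [-63.3, 13.4, 162.6]]
```

carry_out(moves=[[0, 0, 0, 0, 0, 0], [0, 0, 0, 0, 0, 0], [0, 0, 0, 0, 0, 0], [0, 0.017, 0, -1, 0, 0], [0, 0.017, 0, -1, 0, 0], [0, 0.017, 0, -1, 0, 0], [0, 0.017, 0, -1, 0, 0], [0, 0.017, 0, -1, 0, 0], [0, 0.017, 0, -1, 0, 0], [0, 0.017, 0, -1, 0, 0], [0, 0.017, 0, -1, 0, 0], [0, 0.017, 0, -1, 0, 0], [0, 0.01, 0, -0.6, 0, 0], [0, 0, 0, 0, 0, 0], [0, 0, 0, 0, 0, 0]], fingers=50)

```text
time: 18.38
ee_pos: [0.5194, 0.2043, 0.1211]
eef_rot: [0.63, 0.712, 0.231, 0.205]
ft_force: [0.6, 0.8, -0.8]
width: 0.0499
grip_force: 0.0
```

```bash
python3 t.py;  python3 - <<'E'
from h import *
q=pose(96.9,-36); plan(np.array([.5170,.2038,.1248])+.005*q.as_matrix()[:,2],q,1)
E
```

```text
t 18.375 rotvec deg [-35.9  -0.   -0.1] grasp pt [0.5164 0.2039 0.1251] F [ 0.6  0.8 -0.8] T [-0.07  0.6   0.03]
j [ 0.1   0.01 -0.72  2.25  0.77  0.43 -1.14]
1 [[-0.0, 0.01, 0.01, -0.01, 0.0, 0.01]]
```

carry_out(moves=[[0, 0, 0, 0, 0, 0], [0, 0, 0, 0, 0, 0], [0, 0, 0, 0, 0, 0], [0, 0, 0, 0, 0, 0], [0, 0, 0, 0, 0, 0]], fingers=10, force=60)

```text
time: 19.0
ee_pos: [0.5195, 0.2042, 0.1212]
eef_rot: [0.63, 0.712, 0.231, 0.205]
ft_force: [5.8, 0.6, 0.4]
width: 0.0267
grip_force: 60.0
```

carry_out(moves=[[0, -0.015, 0, 0.8, 0, 0], [0, -0.015, 0, 0.8, 0, 0], [0, -0.015, 0, 0.8, 0, 0], [0, -0.015, 0, 0.8, 0, 0], [0, -0.015, 0, 0.8, 0, 0], [0, -0.015, 0, 0.8, 0, 0], [0, -0.015, -0.01, 0.8, 0, 0], [0, -0.015, 0, 0.8, 0, 0], [0, 0, 0, 0, 0, 0]])

```text
time: 20.12
ee_pos: [0.5154, 0.2037, 0.1197]
eef_rot: [0.657, 0.742, -0.1, -0.089]
ft_force: [2.1, -1.6, 9.1]
width: 0.0268
grip_force: 60.0
```

```bash
python3 t.py; python3 m.py e
```

```text
t 20.125 rotvec deg [15.4 -0.  -0. ] grasp pt [0.5168 0.2038 0.1245] F [ 2.1 -1.6  9.1] T [-0.22 -0.4   0.07]
j [ 0.08  0.55 -0.66  1.53  0.22  1.41 -0.49]
20.125 [0.5154 0.2037 0.1197] [ 2.1 -1.6  9.1] [-0.22 -0.4   0.07]
 side redhead 196 [[89.1, -17.0, 116.8], [96.2, 7.8, 140.0], [100.6, 19.0, 146.4]]
 side orange1 170 [[76.9, -18.1, 109.3], [83.8, 14.2, 145.8], [88.4, 20.7, 149.8]]
 side end1 39 [[85.6, -6.7, 119.3], [102.9, 2.0, 131.9], [103.7, 8.5, 138.4]]
 side shank1 54 [[52.3, -15.2, 122.0], [60.8, -1.0, 136.5], [65.9, 29.0, 162.9]]
 side orange-1 23 [[-86.3, -17.5, 137.9], [-83.3, -8.3, 148.4], [-79.4, 18.8, 150.4]]
 side end-1 77 [[-98.9, -15.7, 132.8], [-93.4, 0.1, 142.3], [-86.9, 16.1, 146.6]]
 side shank-1 16 [[-65.8, -17.7, 151.9], [-65.1, -13.2, 159.1], [-63.5, -6.8, 165.7]]
 wrist redhead 4422 [[90.4, -16.8, 136.3], [96.1, -1.5, 141.0], [101.8, 13.5, 144.8]]
 wrist orange1 1611 [[79.1, -18.5, 110.6], [84.1, 9.5, 137.7], [90.0, 16.9, 147.2]]
 wrist end1 935 [[85.0, -17.8, 119.7], [89.9, -0.3, 134.7], [105.2, 9.5, 137.1]]
 wrist shank1 1252 [[52.2, -6.5, 123.1], [57.4, -0.3, 135.4], [65.4, 9.0, 137.3]]
 scene orange-1 70 [[-88.6, -22.8, 102.9], [-84.1, -17.9, 133.8], [-77.5, 13.8, 149.2]]
 scene end-1 121 [[-102.7, -20.7, 108.9], [-97.5, -6.7, 130.1], [-89.5, 13.1, 144.6]]
 scene shank-1 22 [[-65.8, -29.7, 126.2], [-64.1, 6.5, 148.0], [-62.3, 21.4, 162.0]]
```

carry_out(moves=[[0, -0.015, 0, 0.8, 0, 0], [0, -0.015, 0, 0.8, 0, 0], [0, -0.015, 0, 0.8, 0, 0], [0, -0.015, 0, 0.8, 0, 0], [0, 0, 0, 0, 0, 0]])

```text
time: 20.9
ee_pos: [0.5132, 0.2033, 0.1207]
eef_rot: [0.621, 0.701, -0.262, -0.232]
ft_force: [5.2, -1.5, 10.0]
width: 0.0264
grip_force: 60.0
```

```bash
python3 t.py; python3 m.py f | grep -v shank
python3 - <<'E'
import cv2
ims=[]
for t in 'df':
    b=cv2.imread(f'pics/side_{t}.png')[280:400,205:335]; ims.append(cv2.resize(b,(400,370),interpolation=cv2.INTER_CUBIC))
cv2.imwrite('pics/cf.png',cv2.hconcat(ims))
E
```

```text
t 20.9 rotvec deg [41. -0.  0.] grasp pt [0.5164 0.2037 0.1245] F [ 5.2 -1.5 10. ] T [-0.41 -0.51  0.43]
j [-0.02  0.87 -0.6   1.17  0.15  1.88 -0.48]
20.9 [0.5132 0.2033 0.1207] [ 5.2 -1.5 10. ] [-0.41 -0.51  0.43]
 side redhead 193 [[88.3, -16.5, 116.0], [95.1, 8.0, 139.4], [99.3, 19.8, 146.7]]
 side orange1 166 [[76.2, -18.1, 108.9], [82.9, 14.3, 145.7], [87.5, 20.8, 150.3]]
 side end1 36 [[95.0, -5.9, 119.6], [101.7, 1.3, 130.3], [102.5, 8.7, 136.7]]
 side orange-1 28 [[-86.0, -13.7, 139.5], [-82.8, 2.6, 147.5], [-79.5, 20.3, 149.8]]
 side end-1 86 [[-97.7, -15.6, 119.2], [-92.4, 1.4, 141.1], [-85.6, 19.8, 146.9]]
 wrist redhead 4842 [[89.2, -17.7, 111.4], [94.5, -9.1, 139.3], [100.0, 12.0, 144.4]]
 wrist orange1 3279 [[78.0, -19.1, 105.0], [83.2, -18.0, 134.6], [88.5, 11.1, 146.4]]
 wrist end1 443 [[85.7, -12.4, 106.9], [102.5, -2.7, 132.1], [103.8, 9.0, 137.0]]
 scene orange-1 72 [[-86.9, -24.2, 103.2], [-83.4, -18.2, 136.6], [-75.5, 15.7, 148.5]]
 scene end-1 125 [[-101.9, -19.8, 109.5], [-96.8, -6.3, 129.7], [-87.6, 14.9, 143.8]]
```

View pics/cf.png

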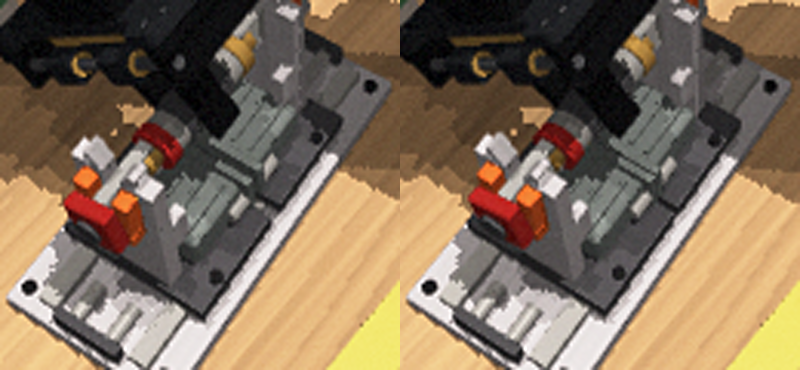

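Compared with the previous stroke (left), the joint between the grey halves at right, around (640,170), has closed. The orange faces have travelled about 6.1 mm, so the pads are pressed about 1.1 mm. I need roughly 20° more.

carry_out(moves=[[0, 0, 0, 0, 0, 0], [0, 0, 0, 0, 0, 0], [0, 0, 0, 0, 0, 0], [0, 0.017, 0, -1, 0, 0], [0, 0.017, 0, -1, 0, 0], [0, 0.017, 0, -1, 0, 0], [0, 0.017, 0, -1, 0, 0], [0, 0, 0, 0, 0, 0], [0, 0, 0, 0, 0, 0]], fingers=50)

```text
time: 22.18
ee_pos: [0.5149, 0.2032, 0.1196]
eef_rot: [0.661, 0.746, -0.059, -0.051]
ft_force: [-0.4, -0.7, -0.4]
width: 0.05
grip_force: 0.0
```

carry_out(moves=[[0, 0, 0, 0, 0, 0], [0, 0, 0, 0, 0, 0], [0, 0, 0, 0, 0, 0], [0, 0, 0, 0, 0, 0], [0, 0, 0, 0, 0, 0]], fingers=10, force=60)

```text
time: 22.8
ee_pos: [0.5156, 0.2037, 0.1193]
eef_rot: [0.661, 0.746, -0.057, -0.05]
ft_force: [5.9, 2.1, -4.7]
width: 0.0262
grip_force: 60.0
```

carry_out(moves=[[0, -0.013, 0, 0.7, 0, 0], [0, -0.013, 0, 0.7, 0, 0], [0, -0.013, 0, 0.7, 0, 0], [0, -0.013, 0, 0.7, 0, 0], [0, 0, 0, 0, 0, 0]])

```text
time: 23.42
ee_pos: [0.5134, 0.2035, 0.1196]
eef_rot: [0.639, 0.721, -0.202, -0.179]
ft_force: [0.6, -1.0, 4.2]
width: 0.0266
grip_force: 60.0
```

```bash
python3 t.py; python3 m.py g | grep -v shank
```

```text
t 23.425 rotvec deg [31.4 -0.  -0. ] grasp pt [0.516  0.2038 0.1238] F [ 0.6 -1.   4.2] T [-0.25 -0.67  0.15]
j [ 0.02  0.75 -0.63  1.31  0.18  1.7  -0.48]
23.425 [0.5134 0.2035 0.1196] [ 0.6 -1.   4.2] [-0.25 -0.67  0.15]
 side redhead 191 [[87.2, -16.6, 118.5], [94.1, 8.0, 140.6], [98.3, 19.0, 146.8]]
 side orange1 150 [[76.2, -18.0, 111.9], [82.2, 14.5, 145.3], [86.3, 20.7, 150.1]]
 side end1 36 [[97.7, -6.5, 119.3], [100.4, 1.1, 130.3], [101.0, 8.3, 135.2]]
 side end-1 60 [[-96.5, -11.5, 119.1], [-92.2, 7.6, 143.6], [-85.8, 19.5, 147.8]]
 wrist redhead 4679 [[87.9, -17.8, 115.5], [93.3, -5.8, 140.6], [99.0, 12.3, 145.1]]
 wrist orange1 2571 [[78.0, -18.8, 106.0], [82.6, -18.0, 135.6], [87.4, 11.9, 147.0]]
 wrist end1 556 [[85.2, -16.4, 107.8], [101.1, -0.9, 133.4], [102.5, 8.0, 137.5]]
 scene orange-1 65 [[-86.4, -22.4, 103.5], [-81.9, -18.3, 133.8], [-76.1, 13.0, 148.9]]
 scene end-1 125 [[-100.7, -19.9, 110.3], [-95.8, -6.0, 129.7], [-87.3, 14.7, 144.0]]
```

The orange faces have now moved about 7.0 mm and their inner ends have stopped moving, so the housing is closed and the pads are pressed about 2 mm. Next I release and back off.

carry_out(moves=[[0, 0, 0, 0, 0, 0], [0, 0, 0, 0, 0, 0], [0, 0, 0, 0, 0, 0], [0, 0.017, 0, -1, 0, 0], [0, 0.017, 0, -1, 0, 0], [0, 0.017, 0, -1, 0, 0], [0, 0.015, 0, -0.9, 0, 0], [0, 0, 0, 0, 0, 0], [0, 0, -0.5, 0, 0, 0], [0, 0, -1, 0, 0, 0], [0, 0, -1, 0, 0, 0], [0, 0, -1, 0, 0, 0], [0, 0, -1, 0, 0, 0], [0, 0, -0.5, 0, 0, 0], [0, 0, 0, 0, 0, 0]], fingers=55)

```text
time: 25.45
ee_pos: [0.5162, 0.2044, 0.3217]
eef_rot: [0.663, 0.749, 0.001, 0.0]
ft_force: [0.5, -0.2, -0.6]
width: 0.0549
grip_force: 0.0
```

```bash
python3 t.py; python3 m.py h
python3 - <<'E'
import cv2
a=cv2.imread('pics/scene_h.png')[170:280,300:410]; b=cv2.imread('pics/side_h.png')[260:410,200:335]
cv2.imwrite('pics/ch.png',cv2.hconcat([cv2.resize(a,(400,436),interpolation=2),cv2.resize(b,(392,436),interpolation=2)]))
E
```

```text
t 25.45 rotvec deg [-0.1  0.  -0.1] grasp pt [0.5162 0.2044 0.3267] F [ 0.5 -0.2 -0.6] T [-0.01 -0.13  0.01]
j [ 0.16  0.21 -0.73  1.48  0.14  1.5  -0.44]
25.45 [0.5162 0.2044 0.3217] [ 0.5 -0.2 -0.6] [-0.01 -0.13  0.01]
 side redhead 191 [[86.8, -16.5, 118.6], [93.7, 8.5, 141.2], [98.0, 19.0, 146.7]]
 side orange1 149 [[76.3, -18.8, 109.9], [82.2, 14.6, 146.0], [86.2, 20.7, 150.3]]
 side end1 38 [[94.5, -6.5, 121.9], [100.4, 1.8, 130.9], [101.4, 8.9, 138.4]]
 side shank1 70 [[52.5, -25.7, 125.5], [64.2, -1.4, 138.6], [65.9, 29.4, 165.6]]
 side orange-1 23 [[-85.0, -14.3, 138.4], [-82.5, -7.5, 146.8], [-79.3, 20.0, 149.7]]
 side end-1 85 [[-96.5, -15.9, 120.4], [-91.4, 1.8, 142.6], [-85.4, 19.6, 147.1]]
 side shank-1 266 [[-65.8, -26.6, 121.1], [-63.9, 3.9, 138.0], [-53.1, 28.6, 163.4]]
 wrist redhead 669 [[88.1, -15.9, 122.5], [93.4, 1.0, 141.5], [98.8, 19.4, 145.6]]
 wrist orange1 70 [[78.1, -17.0, 119.8], [82.4, 9.7, 145.6], [87.3, 20.2, 147.9]]
 wrist end1 163 [[85.1, -17.6, 117.2], [99.4, 1.7, 134.2], [102.3, 18.0, 142.6]]
 wrist shank1 302 [[52.2, -16.6, 121.1], [59.6, 1.2, 136.0], [66.0, 24.8, 162.7]]
 wrist end-1 328 [[-95.2, -16.6, 137.6], [-90.2, 0.8, 142.3], [-85.2, 15.2, 145.7]]
 wrist shank-1 1148 [[-65.8, -26.2, 121.0], [-62.3, 0.4, 139.0], [-53.6, 29.0, 163.7]]
 scene shank1 88 [[54.3, -30.6, 121.6], [64.3, -7.9, 136.9], [65.9, 25.9, 162.1]]
 scene orange-1 67 [[-86.5, -22.9, 105.5], [-81.7, -18.3, 134.9], [-74.9, 16.2, 147.4]]
 scene end-1 126 [[-101.5, -20.1, 109.2], [-95.9, -6.3, 130.2], [-88.0, 13.8, 144.1]]
 scene shank-1 21 [[-65.7, -29.9, 125.8], [-64.4, -15.4, 151.2], [-60.6, 21.9, 163.6]]
```

View pics/ch.png

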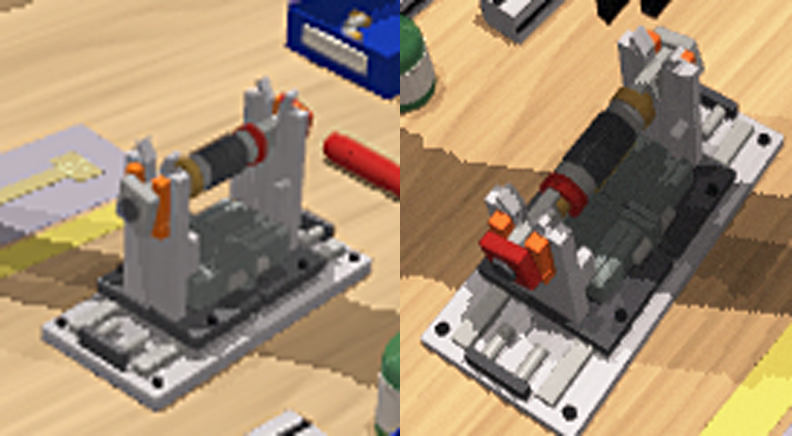

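The housing is closed with no gap in either view (joint near (245,250) at left and (625,225) at right), and the rod is seated in both forks. I'm handing it in.

```bash
python3 -c "
from bench import r
print(r.close_job())"
```

```text
the job is handed in; nothing more can be done
None
```

The tie rod is in the forks with its heads outside the buffers, the housing measured closed and the buffers pressed about 2 of 5 mm; I let go and handed the job in at about 25 s, with no verdict shown.

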